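# Refill the red-banded jar and turn it to the front

### The arm

A 6-joint arm with a two-finger parallel gripper is mounted at the origin on the work surface. World frame = base frame: x ahead of the robot, y to its left, z up, the work surface at z = 0. Lengths are in m, angles in rad, forces in N, time in s.
With the tool pointing down it reaches from about 0.325 to 0.875 m from the base axis. Payload 4.4 kg.
Tool frame: the origin (TCP) lies midway between the tips of the shut fingers; the grasp point (between the pads) lies 19 mm behind it; z points along the fingers, y is the line along which they close (so a half turn about z gives the same grasp; the last joint's range is limited). The gripper opens to 85 mm and grips with 20 to 120 N. Pads are 22 mm wide; open, the fingers measure 114 mm over their backs; the gripper's body (76 mm by 85 mm) begins 54 mm behind the grasp point. The pads swing forward as they close: fully open they stand 13 mm farther back than shut.
Start: joints at [0.958, 0.207, 1.542, -0, 1.393, -0.15], TCP at [0.257, 0.515, 0.198] pointing down, gripper open.
Joint ranges: [-2.73, 2.73], [-0.86, 2.22], [0.23, 2.46], [-1.11, 4.25], [0.08, 2.63], [-2.82, 2.82]. Speed limits (rad/s): [2.79, 2.79, 3.14, 3.14, 3.14, 3.14].

### API

Orientations are given as a rotation vector (axis times angle).
In Python, from station import r, cams, sign_off gives the robot as it stands. The module is installed in compiled form; this text tells all that it offers.
- The arm moves only by the tool send_rows, never from a script. Its argument "steps" is a list of rows, each a list of 5 numbers: the opening, from 0 (shut) to 1 (fully open), then the shift along the world's x, y, z in m, then the turn about the world's z in degrees. A call has 1 to 5 rows; each row is the pose to reach, as a shift and turn from the pose commanded when the call began; what a row does not reach only later rows make up. A row lasts 1/12 s, in which the tool goes at most 41.7 mm and 7.16 degrees, less where a joint would pass 70% of its speed; a pose out of reach is approached as far as the arm can. A call with a gripper value outside its range is refused whole. The fingers move at their own pace and stop on an object; "grip_force" is the grip in N (left out, the last holds). Time passes only in rows, so rows that repeat a pose let the fingers close. It gives the time, the measured TCP pose, the force, the opening and the grip force at its end, in the units of the state.
- r.read_state(): the state, without advancing time (a new reading comes with each control period).
- cams.read_camera(name): name is "scene" or "side" or "wrist"; returns a dict with "frame" (400x640x3 uint8, blue, green, red), "depth" (400x640 float32, m along the optical axis (not along the pixel's ray), 0 where there is no reading), "vfov" (degrees; the focal length in pixels is half the picture's height over the tangent of half this angle, whatever the lens; pixels are square), "cx", "cy" (the principal point, pixels), "xyz" and "attitude" of the camera in the world; the wrist camera has in their place "mount" (4x4, takes a point from camera to tool coordinates, whose origin is the TCP and whose axes are the flange's). Camera axes: x right, y down, z forward; pixel columns grow to the right and rows downward; lengths in m; the calibration is good to about 2 mm. A picture is of the moment at which its call begins: read the wrist's pose just before it.
- sign_off(): hands the job in; it is judged then, once.
The state is a dict: "time_s": time; "qpos": joint angles; "joint_vel": joint speeds; "effort": joint torques, N m; "tcp_pos": TCP position; "eef_rot": TCP orientation; "contact_force": force on the tool from outside, world axes, zero at the start; "moment": the same for the moment, N m; "grip_width": finger opening in m; "grip_force": force on a finger pad.
Only numpy, scipy, OpenCV 4.12 (cv2) and the standard library are available. Lean on these libraries where they do the work, as an engineer would, in place of code of your own. Each camera call takes 0.05 s, during which the arm holds its last target. There are 200 camera calls.

### The job

Pour all six gold chocolates from the steel scoop into the red-banded jar where it stands on the carousel, then stand the empty scoop upright on the counter and let go of it. After that take the carousel's black bar in the gripper, turn the carousel until the red-banded jar faces front, in line with the yellow mark on the foot, and finish holding the bar so that the turntable stays still: do not let go at the end. Do not shift the loose milk jug, glass canister, red lid, wooden knob and tamper that stand around.

Things in the scene. Friction and masses are not known exactly. Their poses are not given: they have to be found in the camera images.
- foot: fixed round foot of the carousel, low on the counter (9 mm high); origin on the turning axis at counter height, z up. A yellow block (40 x 18 x 14 mm) just outside the tray's edge, centred 160 mm from the axis, marks the front: it lies along the foot's own -x axis, roughly towards the robot. Position and yaw vary
- carousel: round wooden tray, radius 135 mm, upper side 20 mm above the counter, turning without stops about the foot's vertical axis (friction 0.04 N m). Origin on the axis. Carries 3 fixed jars (tops 86 mm up or lower, centres 85 mm out, 120 degrees apart): red-banded white along its own -x, open blue, closed amber with cork. The red-banded one starts 1 rad or more from the front, on any side
- jar_mouth (a point): centre of the mouth (rim plane, 85 mm above the counter) of the red-banded white jar: open, round, 90 mm outer diameter, 4 mm wall, 60 mm deep inside, red band and red rim
- turn_bar (a point): black bar on top of the carousel's central post, turning with it: 80 mm long along its own x axis (the line from the axis to the red-banded jar), 13 mm wide, 22 mm high; this point is the bar's centre on the turning axis, 108 mm above the counter (top at 119 mm). Nothing else on the carousel is higher than 86 mm
- scoop: steel scoop: a flared round cup, 44 mm outer diameter at the flat foot, 100 mm at the rim, 50 mm high, wall 3 mm, 0.17 kg nominally, standing upright; origin at the centre of its underside, z up. A straight round wooden handle points along its own +y
- scoop_handle (a point): gripping point on the axis of the scoop's handle, 105 mm from the cup's axis along the scoop's +y, 43 mm above its underside. The handle is a round horizontal bar, 14 mm thick, free for gripping between about 60 and 140 mm from the cup's axis. The point's axes are the scoop's
- choc0_center (a point): one of six gold foil-wrapped chocolate balls, 20 mm across, 10 g each, smooth (they slide and roll out of the tipped scoop easily), that lie in the scoop at the start; this point is its centre
- choc1_center (a point): one of six gold foil-wrapped chocolate balls, 20 mm across, 10 g each, smooth (they slide and roll out of the tipped scoop easily), that lie in the scoop at the start; this point is its centre
- choc2_center (a point): one of six gold foil-wrapped chocolate balls, 20 mm across, 10 g each, smooth (they slide and roll out of the tipped scoop easily), that lie in the scoop at the start; this point is its centre
- choc3_center (a point): one of six gold foil-wrapped chocolate balls, 20 mm across, 10 g each, smooth (they slide and roll out of the tipped scoop easily), that lie in the scoop at the start; this point is its centre
- choc4_center (a point): one of six gold foil-wrapped chocolate balls, 20 mm across, 10 g each, smooth (they slide and roll out of the tipped scoop easily), that lie in the scoop at the start; this point is its centre
- choc5_center (a point): one of six gold foil-wrapped chocolate balls, 20 mm across, 10 g each, smooth (they slide and roll out of the tipped scoop easily), that lie in the scoop at the start; this point is its centre
- milk_jug: loose steel milk jug, 76 mm wide, 85 mm high, not to be shifted; origin at its underside
- canister: loose glass canister with cork lid, 72 mm wide, 110 mm high, not to be shifted; origin at its underside
- red_lid: loose red silicone lid with a small knob, 84 mm wide, 22 mm high, not to be shifted; origin at its underside
- grinder_knob: loose wooden grinder knob, 40 mm wide, 34 mm high, not to be shifted; origin at its underside
- tamper: loose steel coffee tamper, 58 mm wide, 85 mm high, not to be shifted; origin at its underside
Mind the look-alikes: they are no part of the job. What is shaped like the scoop but blue or pink is not meant.

How it is judged:
By the outcome, as a careful person would: the job done as asked, in the order asked, and still so for the second after the job is handed in, while the arm keeps its last pose, push and grip.
It also fails if it takes over 61 s, if anything falls off the work surface, if the arm or the gripper's body presses on something with over 40 N, if the wrist force passes 120 N, or if a joint passes its speed limit or range.

## Working session

There is one attempt and no reset: what is moved stays moved. The work goes in short steps, Python scripts to look and compute and a tool call to move; the robot and the scene stay as the last step left them, time stands still between calls to the robot, and variables do not carry over. Pictures are saved under pics/ and viewed, at most 10 in all, crops included, and the job is handed in when it is done.

Besides the shell and the picture viewer there is one more tool, called in YAML: its name, and indented under it one key for each argument. send_rows: Moves the arm, as the interface text tells. Its arguments: {"type":"object","properties":{"steps":{"type":"array","items":{"type":"array","items":{"type":"number"}}},"grip_force":{"type":"number"}},"required":["steps"]}

```bash
mkdir -p pics; cat > h.py <<'E'
import numpy as np, cv2
from scipy.spatial.transform import Rotation as R
from station import r, cams
def grab(n):
    s=r.read_state(); c=cams.read_camera(n); c['s']=s
    c['f']=200/np.tan(np.radians(c['vfov'])/2)
    if n=='wrist':
        T=np.eye(4);T[:3,:3]=R.from_rotvec(s['eef_rot']).as_matrix();T[:3,3]=s['tcp_pos'];c['T']=T@np.array(c['mount'])
    else:
        T=np.eye(4);a=np.array(c['attitude'],float)
        T[:3,:3]=a if a.shape==(3,3) else (R.from_rotvec(a).as_matrix() if a.size==3 else R.from_quat(a).as_matrix());T[:3,3]=c['xyz'];c['T']=T
    return c
def cloud(c):
    v,u=np.mgrid[:400,:640];d=c['depth']
    P=np.stack([(u-c['cx'])/c['f']*d,(v-c['cy'])/c['f']*d,d],-1)
    return P@c['T'][:3,:3].T+c['T'][:3,3]
def ray(c,u,v,z):
    d=c['T'][:3,:3]@np.array([(u-c['cx'])/c['f'],(v-c['cy'])/c['f'],1]);o=c['T'][:3,3]
    return o+d*(z-o[2])/d[2]
E
python3 - <<'E'
from h import *
import pickle
ims=[]
for n in('scene','side'):
    c=grab(n);pickle.dump(c,open(n+'.pkl','wb'));print(n,c['xyz'],c['attitude'],c['vfov'],c['cx'],c['cy'])
    cv2.imwrite(f'pics/{n}0.png',c['frame'])
print(r.read_state())
E
```

```text
scene [1.33766216 0.13650765 1.09982129] [-1.73855123 -1.97777369  0.69493461] 46.15010228702863 322.1188101361216 201.15403887412242
side [ 0.06911212 -0.54302499  0.84248177] [-2.24719297  0.83172534 -0.36703801] 55.41062705013958 319.2380862984438 199.63064335531354
{'time_s': 0.1, 'qpos': array([ 9.57515952e-01,  2.07368150e-01,  1.54282842e+00,  9.89701961e-06,
        1.39348888e+00, -1.50507122e-01]), 'joint_vel': array([-7.38760167e-04, -1.43107640e-03, -1.41665010e-03, -1.22200600e-03,
        9.52905363e-05,  4.04887427e-04]), 'effort': array([-3.27668567e-04, -3.84087574e+01, -2.92548823e+01, -1.26283385e-04,
        4.74929941e-03, -1.62616783e-05]), 'tcp_pos': array([0.25626874, 0.51388976, 0.19671478]), 'eef_rot': array([-7.20274735e-01, -3.05709711e+00,  3.04407243e-03]), 'contact_force': array([-0.53036728, -0.40136792,  0.11003053]), 'moment': array([ 0.02922684, -0.00611381, -0.03175778]), 'grip_force': 0.0, 'grip_width': 0.085144352034987}
```

View pics/scene0.png

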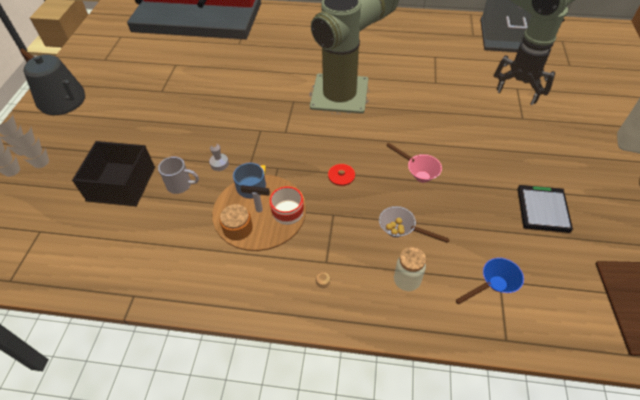

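View pics/side0.png

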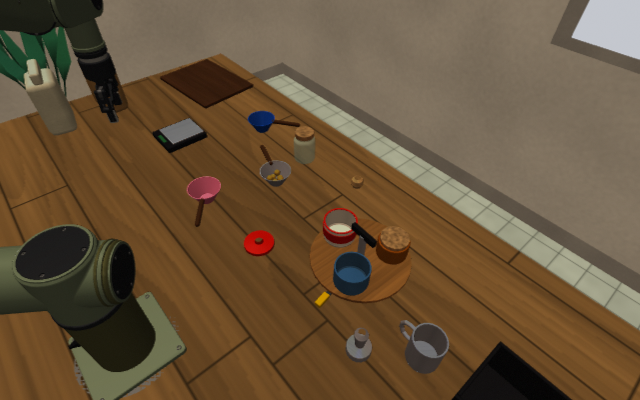

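Candidates for the scoop: steel with gold balls (scene 397,222; side 275,175), pink (425,168), blue (503,275). I choose the steel one. The red-banded jar is at scene (287,203), the bar from (262,190) to about (242,193), the yellow mark at (263,168), the canister at (410,268), and the red lid at (342,174).

```bash
python3 - <<'E'
from h import *
import pickle
S=pickle.load(open('scene.pkl','rb'));D=pickle.load(open('side.pkl','rb'))
for n,c in(('scene',S),('side',D)):
    P=cloud(c);f=c['frame'];hsv=cv2.cvtColor(f,cv2.COLOR_BGR2HSV);h,s,v=[hsv[...,i] for i in range(3)]
    def rep(t,m):
        p=P[m&(c['depth']>0)]
        if len(p):print(n,t,len(p),'med',p.mean(0).round(4),'min',np.percentile(p,2,0).round(3),'max',np.percentile(p,98,0).round(3))
    Z=P[...,2]
    box=lambda a,b,cc,d:((np.mgrid[:400,:640][1]>=a)&(np.mgrid[:400,:640][1]<=b)&(np.mgrid[:400,:640][0]>=cc)&(np.mgrid[:400,:640][0]<=d))
    if n=='scene':
        B=dict(cup=box(372,418,205,240),hand=box(418,450,220,246),red=box(262,310,180,222),post=box(232,275,160,212),yel=box(255,275,155,180),can=box(392,430,245,293),lid=box(325,360,160,190),knob=box(312,335,265,292))
    else:
        B=dict(cup=box(255,295,158,190),hand=box(255,275,142,165),red=box(318,362,205,248),post=box(340,385,210,255),yel=box(308,335,288,310),can=box(288,322,122,166),lid=box(240,278,228,258),knob=box(345,368,170,192))
    rep('rimcup',B['cup']&(Z>.042)&(Z<.06))
    rep('gold',B['cup']&(h>15)&(h<32)&(s>120)&(Z<.06))
    rep('handle',B['hand']&(Z>.03)&(Z<.06)&(s>60))
    rep('redrim',B['red']&((h<8)|(h>172))&(s>150)&(Z>.08)&(Z<.09))
    rep('bar',B['post']&(Z>.112))
    rep('yellow',B['yel']&(h>20)&(h<33)&(s>150)&(Z>.008))
    rep('can',B['can']&(Z>.1));rep('lid',B['lid']&(Z>.005));rep('knob',B['knob']&(Z>.02))
    # lines
    for t,m in(('handle',B['hand']&(Z>.03)&(Z<.06)&(s>60)),('bar',B['post']&(Z>.112))):
        p=P[m&(c['depth']>0)][:,:2];
        if len(p)>5:
            e=np.linalg.svd(p-p.mean(0))[2][0];print(n,t,'dir',e,np.degrees(np.arctan2(e[1],e[0])))
    def fit(t,m):
        p=P[m&(c['depth']>0)]
        A=np.c_[2*p[:,:2],np.ones(len(p))];x=np.linalg.lstsq(A,(p[:,:2]**2).sum(1),rcond=None)[0];print(n,t,'circle',x[:2],np.sqrt(x[2]+x[0]**2+x[1]**2))
    fit('redrim',B['red']&((h<8)|(h>172))&(s>150)&(Z>.08)&(Z<.09))
    fit('cuprim',B['cup']&(Z>.045)&(Z<.055))
for n,c,bx in(('s',S,(360,195,460,295)),('d',D,(240,120,330,200))):
    cv2.imwrite(f'pics/{n}crop.png',cv2.resize(c['frame'][bx[1]:bx[3],bx[0]:bx[2]],None,fx=4,fy=4,interpolation=cv2.INTER_CUBIC))
E
```

```text
scene rimcup 275 med [0.5627 0.2294 0.0482] min [0.527 0.176 0.043] max [0.621 0.277 0.055]
scene gold 676 med [0.5603 0.213  0.0077] min [ 0.479  0.155 -0.004] max [0.608 0.285 0.034]
scene handle 172 med [0.6081 0.3198 0.0488] min [0.592 0.28  0.041] max [0.623 0.359 0.054]
scene redrim 98 med [ 0.5585 -0.0829  0.0867] min [ 0.519 -0.129  0.083] max [ 0.608 -0.04   0.09 ]
scene bar 142 med [ 0.5636 -0.1687  0.1188] min [ 0.556 -0.206  0.113] max [ 0.57  -0.131  0.123]
scene yellow 10 med [ 0.3936 -0.1937  0.0163] min [ 0.388 -0.199  0.013] max [ 0.402 -0.19   0.021]
scene can 506 med [0.727  0.2586 0.1105] min [0.696 0.231 0.102] max [0.755 0.286 0.115]
scene lid 485 med [0.3905 0.0508 0.0115] min [0.339 0.01  0.005] max [0.429 0.097 0.018]
scene knob 123 med [0.7684 0.0433 0.0298] min [0.749 0.026 0.02 ] max [0.781 0.061 0.037]
scene handle dir [-0.30765893 -0.95149671] -107.91820343894555
scene bar dir [0.03004364 0.99954859] 88.27836736213338
scene redrim circle [ 0.56407799 -0.08547318] 0.04363969053853571
scene cuprim circle [0.57567342 0.22368907] 0.047316790559401196
side ri
[... 371 characters left out ...]
bar 155 med [ 0.5584 -0.1726  0.1172] min [ 0.553 -0.209  0.113] max [ 0.566 -0.134  0.12 ]
side yellow 99 med [ 0.4005 -0.198   0.013 ] min [ 0.382 -0.207  0.009] max [ 0.419 -0.189  0.017]
side can 207 med [0.7191 0.2543 0.1083] min [0.692 0.227 0.102] max [0.75  0.285 0.112]
side lid 567 med [0.3844 0.0452 0.0102] min [0.348 0.009 0.007] max [0.423 0.085 0.016]
side knob 71 med [0.7543 0.0353 0.0272] min [0.742 0.023 0.021] max [0.775 0.055 0.033]
side handle dir [-0.29566614 -0.95529134] -107.19748610701822
side bar dir [-0.03081967 -0.99952496] -91.7661167350629
side redrim circle [ 0.5628001  -0.08618866] 0.0430886518750526
side cuprim circle [0.57289084 0.22329911] 0.04804546754925692
```

View pics/scrop.png

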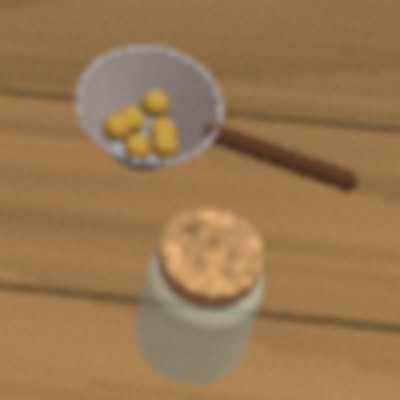

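The crop confirms the steel scoop with its six gold balls, handle pointing about +72° and clear of the canister. Cup axis is at about (0.574, 0.2235), jar at (0.563, -0.086), carousel axis at (0.561, -0.1705), and the mark's direction is about 189.7°. I'll go above the handle.

send_rows:
  steps:
    - [1, 0.033, -0.017, 0, -7]
    - [1, 0.066, -0.034, 0, -14]
    - [1, 0.1, -0.051, 0, -21]
    - [1, 0.133, -0.068, 0, -28]
    - [1, 0.166, -0.085, 0, -35]
  grip_force: 120

```text
time_s: 0.52
tcp_pos: [0.4237, 0.4284, 0.1972]
eef_rot: [-1.614, -2.695, 0.001]
contact_force: [-0.1, 0.5, -1.0]
grip_width: 0.0854
grip_force: 0.0
```

send_rows:
  steps:
    - [1, 0.033, -0.017, 0, -7]
    - [1, 0.066, -0.034, 0, -14]
    - [1, 0.1, -0.051, 0, -21]
    - [1, 0.133, -0.068, 0, -28]
    - [1, 0.166, -0.085, 0, -35]

```text
time_s: 0.93
tcp_pos: [0.5898, 0.3432, 0.197]
eef_rot: [-2.35, -2.084, 0.002]
contact_force: [0.3, 1.1, -0.5]
grip_width: 0.0855
grip_force: 0.0
```

send_rows:
  steps:
    - [1, 0.018, -0.015, -0.01, -7]
    - [1, 0.018, -0.015, -0.03, -11.1]
    - [1, 0.018, -0.015, -0.05, -11.1]
    - [1, 0.018, -0.015, -0.05, -11.1]

```text
time_s: 1.27
tcp_pos: [0.6035, 0.3272, 0.1413]
eef_rot: [-2.534, -1.852, 0.017]
contact_force: [-0.8, -0.7, -1.4]
grip_width: 0.0857
grip_force: 0.0
```

```bash
python3 - <<'E'
from h import *
c=grab('wrist');cv2.imwrite('pics/w1.png',c['frame']);s=c['s'];print(s['tcp_pos'],s['eef_rot'],s['qpos'])
P=cloud(c);Z=P[...,2];hsv=cv2.cvtColor(c['frame'],cv2.COLOR_BGR2HSV)
m=(Z>.035)&(Z<.056)&(hsv[...,1]>60)&(hypot:=np.hypot(P[...,0]-.607,P[...,1]-.328)<.06)
p=P[m];print(len(p),p.mean(0),p.min(0),p.max(0));e=np.linalg.svd(p[:,:2]-p[:,:2].mean(0),full_matrices=0)[2][0];print(e,np.degrees(np.arctan2(e[1],e[0])))
E
```

```text
[0.60352477 0.32723314 0.1412921 ] [-2.53428269 -1.8515661   0.01689573] [3.70911502e-01 4.91419162e-01 1.28279256e+00 6.92400408e-05
 1.37853990e+00 6.79746236e-01]
1911 [0.60580154 0.31876107 0.0493635 ] [0.58410319 0.26893558 0.0428153 ] [0.62452335 0.36267803 0.05295255]
[-0.3052129  -0.95228414] -107.77097271864332
```

View pics/w1.png

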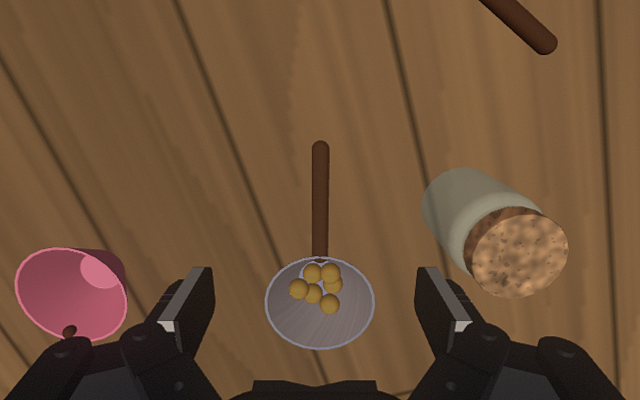

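The wrist view shows the handle (320,140–260) centred between the open fingers and leading to the cup with the balls; the canister is well to the side. Lowering and gripping.

send_rows:
  steps:
    - [1, 0.002, -0.002, -0.04, 0]
    - [1, 0.002, -0.002, -0.08, 0]
    - [1, 0.002, -0.002, -0.11, 0]
    - [1, 0.002, -0.002, -0.122, 0]
    - [1, 0.002, -0.002, -0.122, 0]

```text
time_s: 1.73
tcp_pos: [0.6056, 0.3268, 0.0222]
eef_rot: [-2.533, -1.855, 0.011]
contact_force: [-1.0, -1.0, 0.1]
grip_width: 0.0848
grip_force: 0.0
```

send_rows:
  steps:
    - [1, 0, 0, 0, 0]
    - [0.5, 0, 0, 0, 0]
    - [0, 0, 0, 0, 0]
    - [0, 0, 0, 0, 0]
    - [0, 0, 0, 0, 0]

```text
time_s: 2.15
tcp_pos: [0.6101, 0.3281, 0.028]
eef_rot: [2.535, 1.855, 0.005]
contact_force: [-0.6, -0.7, -0.4]
grip_width: 0.0388
grip_force: 0.0
```

send_rows:
  steps:
    - [0, 0, 0, 0, 0]
    - [0, 0, 0, 0, 0]

```text
time_s: 2.32
tcp_pos: [0.609, 0.3276, 0.0264]
eef_rot: [2.535, 1.855, 0.001]
contact_force: [-0.8, -0.1, 0.1]
grip_width: 0.0123
grip_force: 0.0
```

send_rows:
  steps:
    - [0, 0, 0, 0, 0]
    - [0, 0, 0, 0, 0]
    - [0, 0, 0, 0, 0]
    - [0, 0, 0, 0, 0]

```text
time_s: 2.65
tcp_pos: [0.6086, 0.3275, 0.0256]
eef_rot: [-2.535, -1.855, 0.0]
contact_force: [0.3, 0.4, 0.8]
grip_width: 0.0004
grip_force: 0.0
```

send_rows:
  steps:
    - [0, 0, 0, 0.008, 0]
    - [0, 0, 0, 0.018, 0]
    - [0, 0, 0, 0.028, 0]
    - [0, 0, 0, 0.034, 0]
    - [0, 0, 0, 0.036, 0]

```text
time_s: 3.07
tcp_pos: [0.6105, 0.3282, 0.0649]
eef_rot: [2.534, 1.854, 0.007]
contact_force: [0.5, -0.4, 0.6]
grip_width: 0.0
grip_force: 0.0
```

```bash
python3 - <<'E'
from h import *
c=grab('side');print(c['s']['tcp_pos'],c['s']['grip_force'],c['s']['grip_width'],c['s']['contact_force'],c['s']['moment'])
cv2.imwrite('pics/s2.png',cv2.resize(c['frame'][110:220,200:340],None,fx=4,fy=4,interpolation=cv2.INTER_CUBIC))
E
```

```text
[0.61052529 0.32821894 0.06491899] 0.0 8.469589175365082e-07 [ 0.51168977 -0.44305134  0.58947866] [ 0.00994781 -0.02616063 -0.04081592]
```

View pics/s2.png

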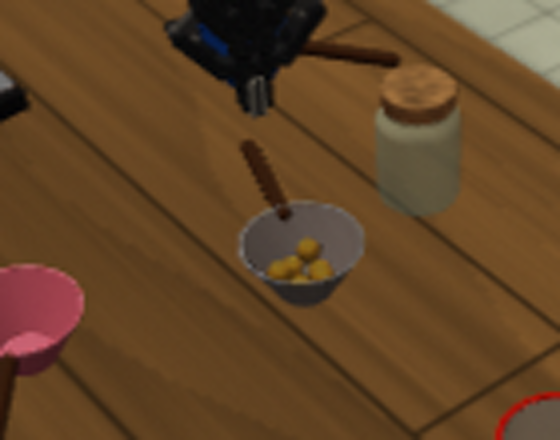

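The picture shows the fingers shut on nothing at (258,105), with the scoop still standing, balls in, handle end at (247,148) of the crop. I'll find out where the handle is relative to the TCP.

```bash
python3 - <<'E'
from h import *
c=grab('side');T=np.linalg.inv(c['T'])
for p in(c['s']['tcp_pos'],[.607,.328,.043],[.574,.2235,.05],[.619,.362,.043]):
    q=T[:3,:3]@np.array(p)+T[:3,3];print(np.array(p).round(3),q[:2]/q[2]*c['f']+[c['cx'],c['cy']])
for n in('side','scene'):
    c=grab(n);P=cloud(c);Z=P[...,2];s=cv2.cvtColor(c['frame'],cv2.COLOR_BGR2HSV)[...,1]
    m=(c['depth']>0)&(Z>.038)&(Z<.056)&(np.hypot(P[...,0]-.574,P[...,1]-.2235)<.2)&(P[...,0]<.68)&(P[...,0]>.5)
    p=P[m];a=np.arange(0)
    print(n,len(p))
    q=p-[.574,.2235,0]; rr=np.hypot(q[:,0],q[:,1]);k=rr<.058
    A=np.c_[2*p[k][:,:2],np.ones(k.sum())];x=np.linalg.lstsq(A,(p[k][:,:2]**2).sum(1),rcond=None)[0];print('cup',x[:2],np.sqrt(x[2]+x[0]**2+x[1]**2))
    h=p[(rr>.062)&(q[:,1]>.04)];print('handle',len(h),h.mean(0),h.min(0),h.max(0))
E
```

```text
[0.61  0.328 0.064] [264.63961034 145.47664434]
[0.607 0.328 0.043] [264.39511224 151.01128212]
[0.574 0.224 0.05 ] [274.92683408 169.35734548]
[0.619 0.362 0.043] [261.47645742 144.81659941]
side 283
cup [0.57260533 0.22065575] 0.0459523924981092
handle 63 [0.60282818 0.31888052 0.04754314] [0.58757806 0.28268909 0.04039333] [0.62120243 0.3563957  0.05249055]
scene 523
cup [0.57600923 0.22362754] 0.04546289826517242
handle 164 [0.60875298 0.3213162  0.04894598] [0.59152809 0.27988314 0.03998898] [0.62390709 0.36126379 0.05531093]
```

```bash
python3 - <<'E'
from h import *
for n in('side','scene'):
    c=grab(n);P=cloud(c);Z=P[...,2];t=c['s']['tcp_pos']
    m=(c['depth']>0)&(np.hypot(P[...,0]-t[0],P[...,1]-t[1])<.08)&(Z>.058)&(P[...,0]<.68)
    p=P[m];v,u=np.nonzero(m);o=np.argsort(p[:,2])[:300:15]
    print(n,len(p),t);print(np.c_[p[o].round(3),u[o],v[o]])
E
```

```text
side 2734 [0.60849524 0.32741902 0.06169485]
[[6.01e-01 3.20e-01 9.60e-02 2.63e+02 1.40e+02]
 [6.10e-01 3.15e-01 1.06e-01 2.66e+02 1.37e+02]
 [6.11e-01 3.14e-01 1.14e-01 2.66e+02 1.35e+02]
 [5.96e-01 3.26e-01 1.19e-01 2.60e+02 1.34e+02]
 [6.17e-01 3.16e-01 1.26e-01 2.67e+02 1.31e+02]
 [6.13e-01 3.15e-01 1.32e-01 2.66e+02 1.30e+02]
 [6.25e-01 3.15e-01 1.38e-01 2.69e+02 1.27e+02]
 [5.76e-01 3.27e-01 1.42e-01 2.54e+02 1.30e+02]
 [5.90e-01 3.25e-01 1.44e-01 2.58e+02 1.28e+02]
 [5.99e-01 3.20e-01 1.47e-01 2.61e+02 1.27e+02]
 [5.86e-01 3.28e-01 1.49e-01 2.56e+02 1.27e+02]
 [5.77e-01 3.25e-01 1.50e-01 2.54e+02 1.28e+02]
 [6.16e-01 3.33e-01 1.52e-01 2.63e+02 1.22e+02]
 [6.35e-01 3.27e-01 1.54e-01 2.69e+02 1.20e+02]
 [5.68e-01 3.28e-01 1.56e-01 2.51e+02 1.27e+02]
 [5.93e-01 3.32e-01 1.58e-01 2.57e+02 1.23e+02]
 [6.15e-01 3.09e-01 1.61e-01 2.67e+02 1.23e+02]
 [6.09e-01 3.10e-01 1.63e-01 2.65e+02 1.23e+02]
 [5.97e-01 3.09e-01 1.65e-01 2.62e+02 1.24e+02]
 [6.45e-01 3.23e-01 1.67e-01 2.72e+02 1.16e+02]]
scene 5339 [0.60824229 0.32731116 0.06126838]
[[6.25e-01 3.54e-01 5.80e-02 4.47e+02 2.40e+02]

[... 212 characters left out ...]
1.77e-01 4.50e+02 2.14e+02]
 [6.50e-01 3.22e-01 1.82e-01 4.44e+02 2.19e+02]
 [6.48e-01 3.10e-01 1.85e-01 4.39e+02 2.17e+02]
 [6.31e-01 3.39e-01 1.87e-01 4.51e+02 2.12e+02]
 [6.62e-01 3.21e-01 1.89e-01 4.44e+02 2.21e+02]
 [6.62e-01 3.00e-01 1.91e-01 4.35e+02 2.20e+02]
 [6.65e-01 3.16e-01 1.92e-01 4.42e+02 2.21e+02]
 [6.56e-01 3.10e-01 1.95e-01 4.40e+02 2.17e+02]
 [6.23e-01 3.06e-01 1.99e-01 4.38e+02 2.05e+02]
 [6.42e-01 3.07e-01 2.01e-01 4.39e+02 2.11e+02]
 [6.49e-01 3.21e-01 2.03e-01 4.45e+02 2.13e+02]
 [6.49e-01 3.20e-01 2.07e-01 4.45e+02 2.12e+02]
 [6.42e-01 3.08e-01 2.12e-01 4.40e+02 2.08e+02]
 [6.46e-01 3.19e-01 2.15e-01 4.45e+02 2.09e+02]
 [6.46e-01 3.20e-01 2.20e-01 4.46e+02 2.08e+02]]
```

The fingertips really are about 29 mm above the reported TCP (lowest finger depth 0.09–0.096 against 0.062), so the fingers closed just above the handle. I'll open, go deeper while watching the force, and close again.

send_rows:
  steps:
    - [0.6, 0, 0, 0, 0]
    - [0.6, 0, 0, 0, 0]
    - [0.6, 0, 0, 0, 0]
    - [0.6, 0, 0, -0.015, 0]
    - [0.6, 0, 0, -0.03, 0]

```text
time_s: 3.78
tcp_pos: [0.6099, 0.3279, 0.032]
eef_rot: [2.535, 1.855, 0.005]
contact_force: [0.2, 0.6, -1.0]
grip_width: 0.051
grip_force: 0.0
```

send_rows:
  steps:
    - [0.6, 0, 0, -0.01, 0]
    - [0.6, 0, 0, -0.018, 0]
    - [0.6, 0, 0, -0.024, 0]
    - [0.6, 0, 0, -0.028, 0]
    - [0.6, 0, 0, -0.03, 0]

```text
time_s: 4.2
tcp_pos: [0.6082, 0.3273, 0.0006]
eef_rot: [-2.535, -1.855, 0.002]
contact_force: [0.3, 0.1, 0.1]
grip_width: 0.0512
grip_force: 0.0
```

send_rows:
  steps:
    - [0.1, 0, 0, 0, 0]
    - [0, 0, 0, 0, 0]
    - [0, 0, 0, 0, 0]
    - [0, 0, 0, 0, 0]
    - [0, 0, 0, 0, 0]

```text
time_s: 4.62
tcp_pos: [0.6091, 0.328, 0.0027]
eef_rot: [-2.535, -1.855, -0.002]
contact_force: [-0.9, 1.3, 0.8]
grip_width: 0.0086
grip_force: 117.7
```

send_rows:
  steps:
    - [0, 0, 0, 0, 0]
    - [0, 0, 0, 0, 0]
    - [0, 0, 0, 0, 0]

```text
time_s: 4.87
tcp_pos: [0.6091, 0.3281, 0.0024]
eef_rot: [-2.535, -1.855, -0.002]
contact_force: [0.8, 3.2, 2.3]
grip_width: 0.0094
grip_force: 117.8
```

Width is 9 mm on a 14 mm handle, so the tips probably hold only its upper part. Regripping 10 mm lower.

send_rows:
  steps:
    - [0.5, 0, 0, 0, 0]
    - [0.5, 0, 0, 0, 0]
    - [0.5, 0, 0, -0.004, 0]
    - [0.5, 0, 0, -0.008, 0]
    - [0.5, 0, 0, -0.01, 0]

```text
time_s: 5.28
tcp_pos: [0.6079, 0.3269, -0.0096]
eef_rot: [-2.535, -1.855, 0.003]
contact_force: [-0.6, -0.1, -0.2]
grip_width: 0.0427
grip_force: 0.0
```

send_rows:
  steps:
    - [0.1, 0, 0, 0, 0]
    - [0, 0, 0, 0, 0]
    - [0, 0, 0, 0, 0]
    - [0, 0, 0, 0, 0]
    - [0, 0, 0, 0, 0]

```text
time_s: 5.7
tcp_pos: [0.6085, 0.3274, -0.0083]
eef_rot: [-2.535, -1.855, 0.001]
contact_force: [-1.2, 0.3, -1.0]
grip_width: 0.0106
grip_force: 117.1
```

```bash
python3 - <<'E'
from h import *
s=r.read_state();print(s['grip_width'],s['grip_force'],s['contact_force'],s['tcp_pos'])
c=grab('side');cv2.imwrite('pics/s3.png',cv2.resize(c['frame'][110:200,220:320],None,fx=5,fy=5,interpolation=cv2.INTER_CUBIC))
E
```

```text
0.010579395122442839 117.12837338447571 [-1.21838527  0.25816878 -0.98638179] [ 0.60846088  0.32735008 -0.00829045]
```

View pics/s3.png

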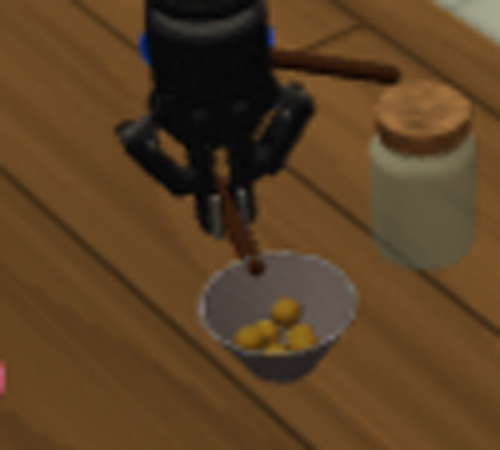

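The handle now lies between the two finger pads (210–250,190–230). Lifting and checking the level.

send_rows:
  steps:
    - [0, 0, 0, 0.006, 0]
    - [0, 0, 0, 0.015, 0]
    - [0, 0, 0, 0.026, 0]
    - [0, 0, 0, 0.036, 0]
    - [0, 0, 0, 0.042, 0]

```text
time_s: 6.17
tcp_pos: [0.6103, 0.3282, 0.0367]
eef_rot: [2.535, 1.855, 0.006]
contact_force: [0.5, 0.8, -2.2]
grip_width: 0.0108
grip_force: 117.5
```

```bash
cat >> h.py <<'E'
def cup(n='side',zmin=.03,fit=True):
    "rim-ish points of grey cup: print extents"
    c=grab(n);P=cloud(c);s=c['s'];t=s['tcp_pos']
    hsv=cv2.cvtColor(c['frame'],cv2.COLOR_BGR2HSV)
    m=(c['depth']>0)&(hsv[...,1]<70)&(hsv[...,2]>70)&(np.linalg.norm(P-np.array(t),axis=-1)<.24)&(P[...,2]>zmin)
    n_,l,st,_=cv2.connectedComponentsWithStats(m.astype(np.uint8));k=1+np.argmax(st[1:,4]);p=P[l==k]
    return c,p
E
python3 - <<'E'
from h import *
for n in('side','scene'):
    c,p=cup(n);s=c['s'];print(n,len(p),p.mean(0).round(3),np.percentile(p,1,0).round(3),np.percentile(p,99,0).round(3));
    x=p[p[:,2]>np.percentile(p[:,2],99)-.004];print(x.mean(0))
print(s['grip_width'],s['grip_force'],s['contact_force'],s['moment'],s['tcp_pos'])
cv2.imwrite('pics/s4.png',np.hstack([cv2.resize(grab('side')['frame'][90:220,200:330],(400,400)),cv2.resize(grab('scene')['frame'][140:270,350:480],(400,400))]))
E
```

```text
side 372 [0.589 0.24  0.078] [0.528 0.175 0.055] [0.623 0.268 0.094]
[0.57836701 0.23757188 0.09139123]
scene 648 [0.561 0.225 0.08 ] [0.529 0.176 0.052] [0.624 0.269 0.098]
[0.57238778 0.23242035 0.09555166]
0.010438327967072386 117.59124398231506 [ 1.55740853  0.86994928 -1.30626891] [ 0.2062741  -0.11495647  0.00660783] [0.61101583 0.32849819 0.03784607]
```

View pics/s4.png

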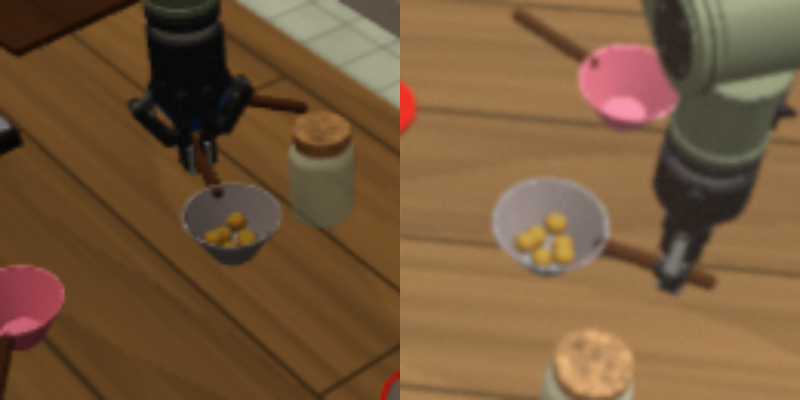

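Level and firm, all six balls in. Carrying it to above the jar with the handle pointing radially outward, gently.

send_rows:
  steps:
    - [0, 0, 0, 0.008, 0]
    - [0, 0, 0, 0.022, 0]
    - [0, 0, -0.004, 0.04, 1]
    - [0, 0, -0.012, 0.058, 2]
    - [0, -0.002, -0.025, 0.076, 3]

```text
time_s: 6.78
tcp_pos: [0.607, 0.3034, 0.1115]
eef_rot: [-2.484, -1.923, -0.002]
contact_force: [0.6, 0.1, -2.7]
grip_width: 0.0102
grip_force: 117.5
```

send_rows:
  steps:
    - [0, -0.003, -0.017, 0.018, 1]
    - [0, -0.006, -0.036, 0.036, 2]
    - [0, -0.009, -0.057, 0.054, 3]
    - [0, -0.012, -0.078, 0.07, 4]
    - [0, -0.015, -0.1, 0.08, 5]

```text
time_s: 7.2
tcp_pos: [0.5926, 0.2021, 0.1934]
eef_rot: [2.397, 2.028, 0.006]
contact_force: [0.3, -0.9, -2.6]
grip_width: 0.0105
grip_force: 117.5
```

send_rows:
  steps:
    - [0, -0.003, -0.022, 0.008, 1]
    - [0, -0.006, -0.044, 0.013, 2]
    - [0, -0.009, -0.066, 0.015, 3]
    - [0, -0.012, -0.088, 0.015, 4]
    - [0, -0.015, -0.11, 0.015, 5]

```text
time_s: 7.62
tcp_pos: [0.5766, 0.0916, 0.2063]
eef_rot: [2.307, 2.131, 0.002]
contact_force: [-0.1, 0.8, -2.1]
grip_width: 0.0108
grip_force: 117.5
```

send_rows:
  steps:
    - [0, -0.003, -0.022, 0, 1]
    - [0, -0.006, -0.043, 0, 2]
    - [0, -0.009, -0.062, 0, 3]
    - [0, -0.01, -0.076, 0, 3]
    - [0, -0.011, -0.087, 0, 3]

```text
time_s: 8.03
tcp_pos: [0.5656, 0.0042, 0.2056]
eef_rot: [2.254, 2.188, 0.001]
contact_force: [0.3, -0.7, -2.8]
grip_width: 0.0102
grip_force: 117.5
```

send_rows:
  steps:
    - [0, 0, -0.002, 0, 0]
    - [0, 0, -0.002, 0, 0]
    - [0, 0, -0.002, 0, 0]

```text
time_s: 8.28
tcp_pos: [0.5658, 0.0042, 0.2049]
eef_rot: [-2.252, -2.19, -0.001]
contact_force: [1.4, 0.1, -2.6]
grip_width: 0.0103
grip_force: 117.5
```

```bash
python3 - <<'E'
from h import *
for n in('side','scene'):
    c,p=cup(n,.13);s=c['s'];print(n,len(p),p.mean(0).round(3),np.percentile(p,1,0).round(3),np.percentile(p,99,0).round(3));
print(s['time_s'],s['grip_width'],s['grip_force'],s['contact_force'],s['moment'],s['tcp_pos'],s['eef_rot'])
E
```

```text
side 681 [ 0.579 -0.093  0.246] [ 0.515 -0.154  0.225] [ 0.609 -0.061  0.262]
scene 730 [ 0.548 -0.111  0.248] [ 0.516 -0.153  0.225] [ 0.611 -0.059  0.264]
8.3333 0.010418839196827356 117.53546118736267 [-0.2174765   0.58229371 -1.7137699 ] [ 0.30779605 -0.04294909  0.03386718] [0.56579417 0.00442332 0.20482095] [-2.25133741e+00 -2.19038736e+00 -6.63621477e-04]
```

send_rows:
  steps:
    - [0, 0, 0, 0, 0]
    - [0, 0, 0, 0, 0]
  grip_force: 60

```text
time_s: 8.55
tcp_pos: [0.5657, 0.0043, 0.2047]
eef_rot: [-2.251, -2.191, -0.0]
contact_force: [-0.0, 0.3, -3.2]
grip_width: 0.0103
grip_force: 117.5
```

send_rows:
  steps:
    - [0, 0, 0, 0, 0]
    - [0, 0, 0, 0, 0]
  grip_force: 40

```text
time_s: 8.72
tcp_pos: [0.5657, 0.0039, 0.2047]
eef_rot: [-2.252, -2.19, 0.0]
contact_force: [0.4, 0.1, -3.0]
grip_width: 0.0104
grip_force: 117.5
```

```bash
python3 - <<'E'
from h import *
for n in('side','scene'):
    c,p=cup(n,.13);s=c['s'];print(n,len(p),p.mean(0).round(3),np.percentile(p,1,0).round(3),np.percentile(p,99,0).round(3));
print(s['time_s'],s['grip_width'],s['grip_force'],s['moment'])
E
```

```text
side 676 [ 0.579 -0.093  0.246] [ 0.515 -0.154  0.225] [ 0.609 -0.061  0.261]
scene 732 [ 0.548 -0.112  0.248] [ 0.516 -0.154  0.225] [ 0.61  -0.061  0.264]
8.7667 0.010433743181148016 117.53252863883972 [ 0.30068751 -0.02536696  0.00485259]
```

send_rows:
  steps:
    - [0.02, 0, 0, 0, 0]
    - [0.02, 0, 0, 0, 0]
  grip_force: 40

```text
time_s: 8.98
tcp_pos: [0.5657, 0.0035, 0.2048]
eef_rot: [-2.253, -2.19, -0.0]
contact_force: [-0.1, -0.1, -2.7]
grip_width: 0.0102
grip_force: 117.5
```

send_rows:
  steps:
    - [0.04, 0, 0, 0, 0]
    - [0.04, 0, 0, 0, 0]
  grip_force: 30

```text
time_s: 9.15
tcp_pos: [0.5657, 0.0035, 0.2048]
eef_rot: [-2.253, -2.19, -0.0]
contact_force: [0.3, -0.3, -2.6]
grip_width: 0.0103
grip_force: 117.5
```

```bash
python3 - <<'E'
from h import *
for n in('side','scene'):
    c,p=cup(n,.13);s=c['s'];print(n,len(p),p.mean(0).round(3),np.percentile(p,1,0).round(3),np.percentile(p,99,0).round(3));
print(s['time_s'],s['grip_width'],s['grip_force'],s['moment'])
E
```

```text
side 693 [ 0.579 -0.094  0.246] [ 0.514 -0.154  0.223] [ 0.609 -0.061  0.261]
scene 738 [ 0.548 -0.112  0.248] [ 0.515 -0.154  0.225] [ 0.61  -0.061  0.264]
9.2 0.010591878923574523 117.53594398498535 [0.25792968 0.06611652 0.03886303]
```

send_rows:
  steps:
    - [0.08, 0, 0, 0, 0]
    - [0.08, 0, 0, 0, 0]
  grip_force: 20

```text
time_s: 9.42
tcp_pos: [0.5657, 0.0035, 0.2048]
eef_rot: [2.253, 2.19, -0.0]
contact_force: [0.4, -0.3, -1.9]
grip_width: 0.0108
grip_force: 117.5
```

send_rows:
  steps:
    - [0.11, 0, 0, 0, 0]
    - [0.11, 0, 0, 0, 0]

```text
time_s: 9.58
tcp_pos: [0.5657, 0.0035, 0.2048]
eef_rot: [-2.253, -2.19, -0.0]
contact_force: [-0.5, 0.0, -2.2]
grip_width: 0.0102
grip_force: 117.5
```

send_rows:
  steps:
    - [0.12, 0, 0, 0, 0]

```text
time_s: 9.67
tcp_pos: [0.5657, 0.0035, 0.2048]
eef_rot: [2.252, 2.19, 0.0]
contact_force: [-0.4, -0.1, -2.3]
grip_width: 0.0105
grip_force: 108.3
```

send_rows:
  steps:
    - [0.12, 0, 0, 0, 0]

```text
time_s: 9.75
tcp_pos: [0.5657, 0.0035, 0.2048]
eef_rot: [-2.252, -2.19, 0.0]
contact_force: [0.4, -0.3, -2.5]
grip_width: 0.0104
grip_force: 108.3
```

send_rows:
  steps:
    - [0.125, 0, 0, 0, 0]

```text
time_s: 9.83
tcp_pos: [0.5657, 0.0035, 0.2048]
eef_rot: [-2.253, -2.19, -0.0]
contact_force: [-0.3, -0.6, -2.7]
grip_width: 0.0109
grip_force: 94.1
```

send_rows:
  steps:
    - [0.125, 0, 0, 0, 0]

```text
time_s: 9.92
tcp_pos: [0.5657, 0.0035, 0.2048]
eef_rot: [-2.253, -2.19, 0.0]
contact_force: [0.2, -0.1, -2.4]
grip_width: 0.0109
grip_force: 94.1
```

send_rows:
  steps:
    - [0.13, 0, 0, 0, 0]

```text
time_s: 10.0
tcp_pos: [0.5657, 0.0035, 0.2048]
eef_rot: [-2.252, -2.19, -0.0]
contact_force: [0.1, -0.2, -2.0]
grip_width: 0.0113
grip_force: 80.0
```

send_rows:
  steps:
    - [0.13, 0, 0, 0, 0]

```text
time_s: 10.08
tcp_pos: [0.5657, 0.0035, 0.2047]
eef_rot: [-2.253, -2.19, 0.0]
contact_force: [-0.4, 0.2, -2.4]
grip_width: 0.0115
grip_force: 80.0
```

The opening command sets the grip continuously (about 2.8 N per 0.001, zero near 0.158). I'll step down and watch for droop.

send_rows:
  steps:
    - [0.14, 0, 0, 0, 0]
    - [0.145, 0, 0, 0, 0]
    - [0.145, 0, 0, 0, 0]

```text
time_s: 10.33
tcp_pos: [0.5657, 0.0035, 0.2048]
eef_rot: [-2.253, -2.19, 0.0]
contact_force: [0.6, -0.4, -2.0]
grip_width: 0.0127
grip_force: 39.9
```

```bash
cat > q.py <<'E'
from h import *
for n in('side','scene'):
    c,p=cup(n,.09);s=c['s'];print(n,len(p),p.mean(0).round(3),np.percentile(p,1,0).round(3),np.percentile(p,99,0).round(3))
    P=cloud(c);hsv=cv2.cvtColor(c['frame'],cv2.COLOR_BGR2HSV)
    near=(np.hypot(P[...,0]-.563,P[...,1]+.086)<.042)&(c['depth']>0)
    g=near&(hsv[...,0]>17)&(hsv[...,0]<32)&(hsv[...,1]>120)
    print('  gold px in jar',(g&(P[...,2]<.085)).sum(),'in cup',((hsv[...,0]>17)&(hsv[...,0]<32)&(hsv[...,1]>120)&(P[...,2]>.12)&(np.hypot(P[...,0]-.563,P[...,1]+.086)<.12)).sum())
print(s['time_s'],s['grip_width'],s['grip_force'],s['moment'])
E
python3 q.py
```

```text
side 695 [ 0.578 -0.094  0.245] [ 0.515 -0.154  0.224] [ 0.608 -0.061  0.261]
  gold px in jar 0 in cup 197
scene 724 [ 0.548 -0.112  0.247] [ 0.515 -0.154  0.223] [ 0.61  -0.061  0.263]
  gold px in jar 0 in cup 161
10.3833 0.01226749237558285 39.89383578300476 [ 0.22763388 -0.03285571  0.00438699]
```

send_rows:
  steps:
    - [0.148, 0, 0, 0, 0]
    - [0.15, 0, 0, 0, 0]
    - [0.15, 0, 0, 0, 0]

```text
time_s: 10.68
tcp_pos: [0.5658, 0.0034, 0.2049]
eef_rot: [2.252, 2.19, 0.0]
contact_force: [0.5, -0.6, -3.0]
grip_width: 0.0131
grip_force: 27.6
```

```bash
python3 q.py
```

```text
side 623 [ 0.583 -0.098  0.233] [ 0.515 -0.154  0.205] [ 0.609 -0.061  0.253]
  gold px in jar 0 in cup 228
scene 693 [ 0.55  -0.108  0.224] [ 0.516 -0.151  0.202] [ 0.61  -0.06   0.249]
  gold px in jar 0 in cup 135
10.7333 0.012963352678505574 27.67983376979828 [0.24169023 0.00926474 0.00454363]
```

Drooping now at about 28 N. Braking to measure the rate.

send_rows:
  steps:
    - [0.143, 0, 0, 0, 0]

```text
time_s: 10.87
tcp_pos: [0.5657, 0.0036, 0.2047]
eef_rot: [-2.252, -2.19, -0.0]
contact_force: [-0.1, 0.7, -3.7]
grip_width: 0.013
grip_force: 28.5
```

```bash
python3 q.py
```

```text
side 473 [ 0.583 -0.103  0.192] [ 0.515 -0.139  0.164] [ 0.609 -0.059  0.229]
  gold px in jar 0 in cup 249
scene 666 [ 0.555 -0.093  0.193] [ 0.517 -0.134  0.17 ] [ 0.61  -0.052  0.23 ]
  gold px in jar 0 in cup 84
10.9167 0.013205479652901565 28.78027081489563 [ 0.30148139 -0.05049875  0.0234026 ]
```

send_rows:
  steps:
    - [0.149, 0, 0.008, 0, 0]

```text
time_s: 11.05
tcp_pos: [0.5658, 0.0105, 0.2047]
eef_rot: [2.254, 2.188, -0.001]
contact_force: [0.0, -0.6, -2.4]
grip_width: 0.0132
grip_force: 28.8
```

```bash
python3 q.py
```

```text
side 463 [ 0.583 -0.094  0.187] [ 0.515 -0.129  0.159] [ 0.61  -0.051  0.225]
  gold px in jar 0 in cup 250
scene 666 [ 0.555 -0.083  0.192] [ 0.516 -0.123  0.167] [ 0.61  -0.042  0.23 ]
  gold px in jar 0 in cup 86
11.1 0.012894698708576095 28.896363079547882 [ 0.43764949  0.00165632 -0.0004823 ]
```

Holds at about 40–42°. Loosening a bit more.

send_rows:
  steps:
    - [0.151, 0, 0, 0, 0]

```text
time_s: 11.23
tcp_pos: [0.5657, 0.012, 0.2048]
eef_rot: [2.252, 2.191, -0.0]
contact_force: [0.5, 0.4, -2.4]
grip_width: 0.0129
grip_force: 26.2
```

```bash
python3 q.py
```

```text
side 459 [ 0.582 -0.092  0.185] [ 0.516 -0.126  0.158] [ 0.61  -0.055  0.222]
  gold px in jar 0 in cup 253
scene 667 [ 0.555 -0.085  0.193] [ 0.517 -0.125  0.168] [ 0.611 -0.043  0.231]
  gold px in jar 0 in cup 85
11.2833 0.012839195626832662 26.17309480905533 [ 0.17802468 -0.02871675  0.00631947]
```

send_rows:
  steps:
    - [0.154, 0, 0, 0, 0]

```text
time_s: 11.42
tcp_pos: [0.5657, 0.0115, 0.2048]
eef_rot: [2.252, 2.19, -0.0]
contact_force: [0.1, 0.2, -2.7]
grip_width: 0.0131
grip_force: 19.1
```

```bash
python3 q.py
```

```text
side 456 [ 0.582 -0.093  0.183] [ 0.515 -0.127  0.157] [ 0.609 -0.057  0.217]
  gold px in jar 0 in cup 249
scene 679 [ 0.556 -0.082  0.189] [ 0.517 -0.123  0.165] [ 0.612 -0.042  0.227]
  gold px in jar 0 in cup 77
11.4667 0.013430538022246906 19.225650429725647 [ 0.18135382  0.01166344 -0.03288855]
```

send_rows:
  steps:
    - [0.154, 0, 0, 0, 0]

```text
time_s: 11.6
tcp_pos: [0.5657, 0.0114, 0.2048]
eef_rot: [2.253, 2.19, -0.0]
contact_force: [-0.5, 0.4, -2.5]
grip_width: 0.0129
grip_force: 19.7
```

```bash
python3 q.py
```

```text
side 425 [ 0.581 -0.087  0.169] [ 0.52  -0.117  0.148] [ 0.609 -0.054  0.198]
  gold px in jar 0 in cup 243
scene 676 [ 0.559 -0.072  0.179] [ 0.517 -0.113  0.154] [ 0.611 -0.032  0.221]
  gold px in jar 0 in cup 49
11.65 0.01349956497663273 19.789993464946747 [ 0.2144329  -0.00809341  0.05629033]
```

send_rows:
  steps:
    - [0.153, 0, 0, 0, 0]

```text
time_s: 11.78
tcp_pos: [0.5657, 0.0114, 0.2048]
eef_rot: [2.253, 2.19, -0.0]
contact_force: [-1.1, -0.9, -2.1]
grip_width: 0.0133
grip_force: 19.8
```

```bash
python3 q.py
```

```text
side 426 [ 0.58  -0.086  0.167] [ 0.518 -0.115  0.147] [ 0.61  -0.053  0.197]
  gold px in jar 0 in cup 240
scene 674 [ 0.559 -0.073  0.179] [ 0.516 -0.113  0.154] [ 0.612 -0.033  0.221]
  gold px in jar 0 in cup 52
11.8333 0.013370948628080156 19.76097285747528 [ 0.18769369 -0.00688275 -0.00446205]
```

send_rows:
  steps:
    - [0.156, 0, 0, 0, 0]

```text
time_s: 11.97
tcp_pos: [0.5657, 0.0114, 0.2048]
eef_rot: [2.253, 2.19, -0.0]
contact_force: [-0.2, -1.0, -3.1]
grip_width: 0.0134
grip_force: 15.1
```

```bash
python3 q.py
```

```text
side 430 [ 0.58  -0.085  0.166] [ 0.518 -0.114  0.146] [ 0.61  -0.052  0.194]
  gold px in jar 0 in cup 231
scene 670 [ 0.56  -0.07   0.177] [ 0.517 -0.11   0.151] [ 0.61  -0.03   0.218]
  gold px in jar 0 in cup 41
12.0167 0.013508436818405481 15.214100182056427 [0.13306281 0.01608782 0.00480926]
```

send_rows:
  steps:
    - [0.157, 0, 0, 0, 0]
    - [0.156, 0, 0, 0, 0]

```text
time_s: 12.23
tcp_pos: [0.5657, 0.0115, 0.2048]
eef_rot: [-2.253, -2.19, -0.0]
contact_force: [-0.4, -0.1, -2.7]
grip_width: 0.0135
grip_force: 13.6
```

```bash
python3 q.py
```

```text
side 415 [ 0.577 -0.071  0.148] [ 0.518 -0.096  0.132] [ 0.609 -0.041  0.175]
  gold px in jar 0 in cup 225
scene 664 [ 0.563 -0.053  0.166] [ 0.518 -0.092  0.136] [ 0.612 -0.015  0.212]
  gold px in jar 0 in cup 11
12.2833 0.013607683680947736 13.636934012174606 [ 0.23135664 -0.0754722   0.01538123]
```

send_rows:
  steps:
    - [0.1575, 0, -0.006, 0, 0]
    - [0.156, 0, -0.012, 0, 0]

```text
time_s: 12.5
tcp_pos: [0.5657, -0.0008, 0.2048]
eef_rot: [2.252, 2.191, -0.0]
contact_force: [-0.8, 0.4, -2.4]
grip_width: 0.0135
grip_force: 12.5
```

```bash
python3 q.py
```

```text
side 432 [ 0.577 -0.078  0.145] [ 0.519 -0.104  0.13 ] [ 0.61  -0.049  0.172]
  gold px in jar 0 in cup 220
scene 633 [ 0.566 -0.063  0.166] [ 0.517 -0.103  0.134] [ 0.611 -0.026  0.211]
  gold px in jar 0 in cup 26
12.55 0.013456344755842854 12.524266093969345 [-0.03608117 -0.0263603  -0.01095127]
```

send_rows:
  steps:
    - [0.1585, 0, 0, 0, 0]
    - [0.158, 0, 0, 0, 0]

```text
time_s: 12.77
tcp_pos: [0.5657, -0.0007, 0.2048]
eef_rot: [-2.253, -2.189, -0.0]
contact_force: [-0.2, 0.2, -2.4]
grip_width: 0.0136
grip_force: 10.3
```

```bash
python3 q.py
```

```text
side 382 [ 0.577 -0.075  0.143] [ 0.517 -0.1    0.129] [ 0.609 -0.045  0.167]
  gold px in jar 0 in cup 215
scene 595 [ 0.567 -0.055  0.165] [ 0.518 -0.096  0.131] [ 0.612 -0.02   0.209]
  gold px in jar 0 in cup 49
12.8167 0.013583285127346717 10.34823015332222 [ 0.14949628  0.01264534 -0.00464405]
```

send_rows:
  steps:
    - [0.1595, 0, 0, 0, 0]
    - [0.159, 0, 0, 0, 0]

```text
time_s: 13.03
tcp_pos: [0.5657, -0.0004, 0.2048]
eef_rot: [2.252, 2.19, -0.0]
contact_force: [0.2, -1.0, -3.4]
grip_width: 0.0135
grip_force: 8.3
```

```bash
python3 q.py
```

```text
side 381 [ 0.576 -0.065  0.136] [ 0.517 -0.088  0.122] [ 0.609 -0.035  0.163]
  gold px in jar 0 in cup 213
scene 567 [ 0.57  -0.044  0.161] [ 0.519 -0.082  0.122] [ 0.613 -0.009  0.204]
  gold px in jar 0 in cup 29
13.0833 0.013804979606365132 8.41458410024643 [ 0.14094242  0.02180933 -0.02419387]
```

send_rows:
  steps:
    - [0.16, 0, 0, 0, 0]
    - [0.159, 0, 0, 0, 0]

```text
time_s: 13.3
tcp_pos: [0.5657, -0.0004, 0.2048]
eef_rot: [2.252, 2.19, -0.0]
contact_force: [-0.1, 0.1, -3.3]
grip_width: 0.0135
grip_force: 7.4
```

```bash
python3 q.py
```

```text
side 356 [ 0.576 -0.057  0.131] [ 0.52  -0.079  0.116] [ 0.609 -0.03   0.155]
  gold px in jar 0 in cup 217
scene 543 [ 0.572 -0.038  0.161] [ 0.519 -0.077  0.118] [ 0.612 -0.005  0.202]
  gold px in jar 0 in cup 28
13.35 0.013961572092219966 7.3752158135175705 [ 0.08671812 -0.02714588  0.02584926]
```

send_rows:
  steps:
    - [0.1605, 0, -0.003, 0, 0]
    - [0.16, 0, -0.006, 0, 0]

```text
time_s: 13.57
tcp_pos: [0.5657, -0.0066, 0.2048]
eef_rot: [2.252, 2.19, -0.0]
contact_force: [-0.0, 1.0, -2.8]
grip_width: 0.0138
grip_force: 6.4
```

```bash
python3 q.py
```

```text
side 387 [ 0.572 -0.05   0.134] [ 0.519 -0.076  0.113] [ 0.609 -0.01   0.195]
  gold px in jar 0 in cup 224
scene 497 [ 0.576 -0.034  0.164] [ 0.519 -0.071  0.12 ] [ 0.613 -0.005  0.201]
  gold px in jar 1 in cup 56
13.6167 0.013978145112329794 6.473212614655495 [ 0.04689107 -0.00111932  0.02645843]
```

send_rows:
  steps:
    - [0.1605, 0, -0.004, 0, 0]
    - [0.16, 0, -0.008, 0, 0]

```text
time_s: 13.83
tcp_pos: [0.5657, -0.0147, 0.2048]
eef_rot: [2.252, 2.19, -0.0]
contact_force: [-0.8, 0.3, -2.3]
grip_width: 0.0139
grip_force: 6.6
```

```bash
python3 q.py
```

```text
side 489 [ 0.569 -0.045  0.133] [ 0.519 -0.078  0.11 ] [ 0.608 -0.014  0.191]
  gold px in jar 32 in cup 140
scene 521 [ 0.575 -0.04   0.162] [ 0.518 -0.076  0.114] [ 0.613 -0.009  0.202]
  gold px in jar 23 in cup 56
13.8833 0.013931652797846993 6.635300740599632 [-0.04039403 -0.05969757  0.03175351]
```

Balls are running into the jar. Continuing.

send_rows:
  steps:
    - [0.16, 0, 0, 0, 0]
    - [0.16, 0, 0, 0, 0]

```text
time_s: 14.1
tcp_pos: [0.5658, -0.0146, 0.2049]
eef_rot: [2.253, 2.19, 0.0]
contact_force: [0.1, 0.1, -2.8]
grip_width: 0.0136
grip_force: 6.7
```

```bash
python3 q.py
```

```text
side 627 [ 0.57  -0.045  0.13 ] [ 0.523 -0.077  0.11 ] [ 0.608 -0.014  0.192]
  gold px in jar 52 in cup 31
scene 551 [ 0.575 -0.041  0.159] [ 0.519 -0.077  0.112] [ 0.613 -0.008  0.201]
  gold px in jar 38 in cup 11
14.15 0.01370456801731047 6.666569262742996 [0.04230471 0.03085625 0.03802235]
```

send_rows:
  steps:
    - [0.161, 0, -0.005, 0, 0]
    - [0.161, 0, -0.01, 0, 0]

```text
time_s: 14.37
tcp_pos: [0.5658, -0.0247, 0.2049]
eef_rot: [2.252, 2.191, -0.0]
contact_force: [-0.3, -0.4, -2.8]
grip_width: 0.0137
grip_force: 5.5
```

```bash
python3 q.py
```

```text
side 674 [ 0.57  -0.056  0.129] [ 0.519 -0.087  0.109] [ 0.608 -0.023  0.192]
  gold px in jar 75 in cup 0
scene 551 [ 0.576 -0.051  0.16 ] [ 0.519 -0.087  0.111] [ 0.613 -0.019  0.201]
  gold px in jar 28 in cup 1
14.4167 0.013562463440336776 5.508359670639038 [ 0.00429494 -0.0296325  -0.00252696]
```

```bash
python3 - <<'E'
from h import *
a=grab('side')['frame'];b=grab('scene')['frame']
cv2.imwrite('pics/p8.png',np.hstack([cv2.resize(a[150:310,280:440],(400,400),interpolation=cv2.INTER_CUBIC),cv2.resize(b[100:260,210:370],(400,400),interpolation=cv2.INTER_CUBIC)]))
E
```

```text
(no output)
```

View pics/p8.png

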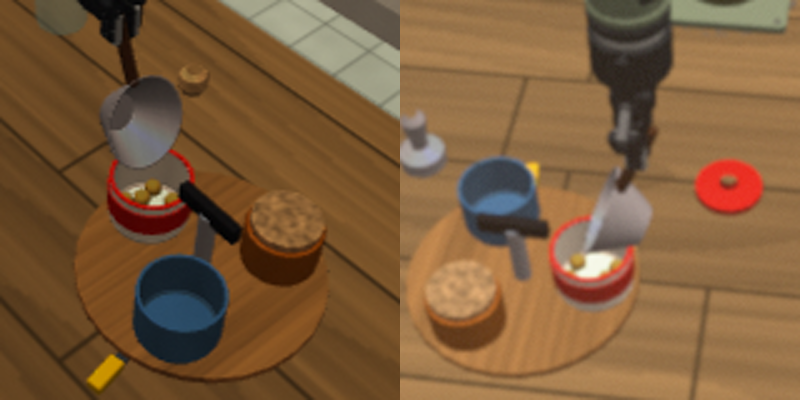

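The cup is empty; gold balls show in the jar at (150,190) left and (580,262) right, none outside. The carousel is unmoved. I'll tighten and carry the scoop to the free counter by its old place.

send_rows:
  steps:
    - [0.14, 0, 0, 0.003, 0]
    - [0.13, 0, 0.002, 0.012, 0]
    - [0.13, 0, 0.012, 0.02, 0]
    - [0.13, 0, 0.027, 0.02, 0]
    - [0.13, 0, 0.05, 0.02, 0]

```text
time_s: 14.98
tcp_pos: [0.567, 0.0253, 0.2271]
eef_rot: [2.252, 2.185, 0.003]
contact_force: [-0.3, 0.7, -1.8]
grip_width: 0.0134
grip_force: 19.7
```

send_rows:
  steps:
    - [0.13, 0, 0.027, 0, 0]
    - [0.13, 0, 0.055, 0, 0]
    - [0.13, 0, 0.083, 0, 0]
    - [0.13, 0, 0.11, -0.01, 0]
    - [0.13, 0, 0.135, -0.02, 0]

```text
time_s: 15.4
tcp_pos: [0.5667, 0.1634, 0.2072]
eef_rot: [2.25, 2.19, 0.007]
contact_force: [0.6, 0.4, -2.1]
grip_width: 0.0133
grip_force: 19.7
```

send_rows:
  steps:
    - [0.13, 0, 0.02, -0.015, 0]
    - [0.13, 0, 0.035, -0.03, 0]
    - [0.13, 0, 0.045, -0.045, 0]
    - [0.13, 0, 0.05, -0.06, 0]
    - [0.13, 0, 0.05, -0.065, 0]

```text
time_s: 15.82
tcp_pos: [0.564, 0.2126, 0.1382]
eef_rot: [-2.248, -2.191, 0.003]
contact_force: [-1.0, 0.1, -2.8]
grip_width: 0.0135
grip_force: 19.7
```

```bash
cat > q2.py <<'E'
from h import *
for n in('side','scene'):
    c,p=cup(n,.012);s=c['s'];print(n,len(p),p.mean(0).round(3),np.percentile(p,1,0).round(3),np.percentile(p,99,0).round(3))
    lo=p[p[:,2]<np.percentile(p[:,2],3)];hi=p[p[:,2]>np.percentile(p[:,2],97)];print('  low',lo.mean(0).round(3),'high',hi.mean(0).round(3))
print(s['time_s'],s['grip_width'],s['grip_force'],s['tcp_pos'],s['contact_force'])
E
python3 q2.py; python3 - <<'E'
from h import *
c=grab('scene');P=cloud(c);h=cv2.cvtColor(c['frame'],cv2.COLOR_BGR2HSV)
j=(np.hypot(P[...,0]-.563,P[...,1]+.086)<.06)&(h[...,0]>17)&(h[...,0]<32)&(h[...,1]>120)&(P[...,2]>.025)
print('gold in jar',j.sum(),P[j].min(0) if j.any() else 0,P[j].max(0) if j.any() else 0)
b=P[(P[...,2]>.112)&(np.hypot(P[...,0]-.561,P[...,1]+.17)<.06)][:,:2];e=np.linalg.svd(b-b.mean(0))[2][0];print('bar',b.mean(0),np.degrees(np.arctan2(e[1],e[0])))
cv2.imwrite('pics/j9.png',np.hstack([cv2.resize(c['frame'][175:235,255:315],(400,400),interpolation=cv2.INTER_CUBIC),cv2.resize(grab('side')['frame'][140:300,200:360],(400,400),interpolation=cv2.INTER_CUBIC)]))
E
```

```text
side 447 [0.569 0.182 0.059] [0.52  0.15  0.043] [0.605 0.216 0.108]
  low [0.564 0.157 0.043] high [0.537 0.193 0.102]
scene 611 [0.563 0.182 0.083] [0.517 0.151 0.044] [0.61  0.218 0.134]
  low [0.559 0.156 0.044] high [0.566 0.189 0.132]
15.8667 0.013983715802029109 19.649679958820343 [0.56393974 0.2115999  0.1379354 ] [-1.0076258 -0.4563563 -2.1520893]
gold in jar 27 [ 0.54078955 -0.11511678  0.03861999] [ 0.55834349 -0.06067176  0.04809382]
bar [ 0.56374258 -0.16842791] 87.78850351079105
```

View pics/j9.png

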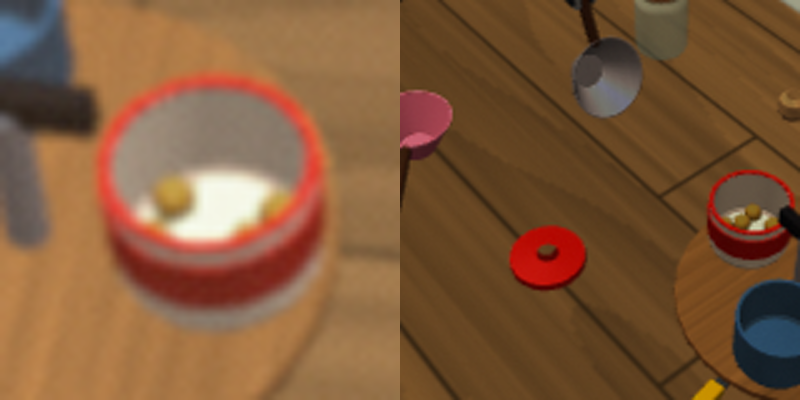

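At least four balls show through the mouth, the rest are hidden by the front wall, and there are none astray. Now I set the lip on the counter and roll the scoop upright about its foot, with a light grip.

send_rows:
  steps:
    - [0.157, 0, 0, -0.02, 0]
    - [0.157, 0, 0, -0.038, 0]
    - [0.157, 0, 0.002, -0.045, 0]
    - [0.157, 0, 0.008, -0.049, 0]
    - [0.157, 0, 0.015, -0.053, 0]

```text
time_s: 16.43
tcp_pos: [0.5669, 0.2253, 0.0883]
eef_rot: [2.253, 2.188, 0.002]
contact_force: [-0.7, -1.0, -0.6]
grip_width: 0.0131
grip_force: 14.7
```

send_rows:
  steps:
    - [0.157, 0, 0.009, -0.003, 0]
    - [0.157, 0, 0.018, -0.006, 0]
    - [0.157, 0, 0.027, -0.009, 0]
    - [0.157, 0, 0.036, -0.013, 0]
    - [0.157, 0, 0.036, -0.013, 0]

```text
time_s: 16.85
tcp_pos: [0.5663, 0.2644, 0.074]
eef_rot: [-2.25, -2.192, -0.005]
contact_force: [0.6, 2.3, 4.8]
grip_width: 0.0133
grip_force: 13.7
```

```bash
python3 q2.py
```

```text
side 312 [0.577 0.19  0.023] [0.521 0.151 0.013] [0.61  0.229 0.046]
  low [0.567 0.182 0.013] high [0.6   0.183 0.046]
scene 618 [0.556 0.192 0.036] [0.517 0.153 0.012] [0.611 0.229 0.084]
  low [0.554 0.185 0.012] high [0.573 0.216 0.083]
16.9 0.013253869160131273 13.62161323428154 [0.56647744 0.26364784 0.07438436] [0.52280581 1.57597069 5.04503284]
```

Rolling as planned (tilt about 46°). Continuing.

send_rows:
  steps:
    - [0.157, 0, 0.011, -0.007, 0]
    - [0.157, 0, 0.021, -0.014, 0]
    - [0.157, 0, 0.03, -0.021, 0]
    - [0.157, 0, 0.038, -0.029, 0]
    - [0.157, 0, 0.045, -0.038, 0]

```text
time_s: 17.37
tcp_pos: [0.5664, 0.3082, 0.036]
eef_rot: [-2.252, -2.19, -0.004]
contact_force: [1.1, 3.9, 3.8]
grip_width: 0.0134
grip_force: 11.9
```

send_rows:
  steps:
    - [0.157, 0, 0.008, -0.01, 0]
    - [0.157, 0, 0.012, -0.018, 0]
    - [0.157, 0, 0.016, -0.027, 0]
    - [0.157, 0, 0.02, -0.036, 0]
    - [0.157, 0, 0.022, -0.04, 0]

```text
time_s: 17.78
tcp_pos: [0.5642, 0.3278, -0.007]
eef_rot: [-2.252, -2.19, 0.006]
contact_force: [1.9, 0.5, 0.6]
grip_width: 0.0133
grip_force: 12.1
```

```bash
python3 q2.py
```

```text
side 418 [0.575 0.241 0.034] [0.515 0.18  0.013] [0.609 0.269 0.052]
  low [0.578 0.238 0.013] high [0.596 0.229 0.052]
scene 638 [0.546 0.225 0.036] [0.516 0.177 0.013] [0.61  0.27  0.055]
  low [0.55  0.225 0.014] high [0.579 0.224 0.054]
17.8333 0.013299969138470622 12.180750221014023 [ 0.56406693  0.32776737 -0.00720067] [0.89059511 0.71405305 0.66876391]
```

Rim level at 0.052 all round: upright. Letting go and rising.

send_rows:
  steps:
    - [0.157, 0, 0, -0.002, 0]
    - [0.165, 0, 0, -0.002, 0]
    - [0.2, 0, 0, -0.002, 0]
    - [0.35, 0, 0, -0.002, 0]
    - [0.5, 0, 0, -0.002, 0]

```text
time_s: 18.3
tcp_pos: [0.5658, 0.3283, -0.0059]
eef_rot: [2.253, 2.189, 0.0]
contact_force: [0.2, 0.1, -0.3]
grip_width: 0.0405
grip_force: 0.0
```

send_rows:
  steps:
    - [0.5, 0, 0, 0, 0]
    - [0.5, 0, 0, 0.01, 0]
    - [0.5, 0, 0, 0.04, 0]
    - [0.5, 0, 0, 0.08, 0]
    - [0.5, 0, 0, 0.12, 0]

```text
time_s: 18.72
tcp_pos: [0.5644, 0.328, 0.1144]
eef_rot: [-2.252, -2.189, 0.005]
contact_force: [0.6, 1.2, 0.6]
grip_width: 0.0426
grip_force: 0.0
```

```bash
python3 - <<'E'
from h import *
s=r.read_state();print(s['time_s'],s['tcp_pos'],s['qpos'],s['grip_width'])
for n in('side','scene'):
    c=grab(n);P=cloud(c);hsv=cv2.cvtColor(c['frame'],cv2.COLOR_BGR2HSV)
    d=np.hypot(P[...,0]-.565,P[...,1]-.225);m=(d<.056)&(P[...,2]>.04)&(P[...,2]<.062)&(hsv[...,1]<70)
    p=P[m];A=np.c_[p[:,:2]-[.565,.225],np.ones(len(p))];print(n,len(p),'rim tilt',np.linalg.lstsq(A,p[:,2],rcond=None)[0])
    m=(d>.06)&(d<.15)&(P[...,1]>.27)&(abs(P[...,0]-.567)<.04)&(P[...,2]>.03)&(P[...,2]<.06);p=P[m];print('handle',len(p),p.mean(0),p[:,2].min(),p[:,2].max())
    b=P[(P[...,2]>.112)&(P[...,2]<.125)&(np.hypot(P[...,0]-.561,P[...,1]+.17)<.06)][:,:2];e=np.linalg.svd(b-b.mean(0))[2][0];print('bar',b.mean(0),(b.min(0)+b.max(0))/2,np.degrees(np.arctan2(e[1],e[0])))
E
```

```text
18.7167 [0.56443268 0.32798597 0.1143794 ] [3.93957328e-01 4.42443317e-01 1.41167410e+00 1.89273270e-05
 1.29060247e+00 4.22169671e-01] 0.04256694035077627
side 166 rim tilt [-0.00662715 -0.02123022  0.04614292]
handle 75 [0.56254252 0.32416889 0.04668776] 0.039704715312054106 0.05238942156393167
bar [ 0.55837562 -0.1732176 ] [ 0.55971139 -0.17213656] -91.81684406544515
scene 270 rim tilt [0.03477261 0.00108308 0.04804846]
handle 159 [0.56880669 0.32683982 0.04880888] 0.03827155912697533 0.05581441497313033
bar [ 0.56362725 -0.16762151] [ 0.56236924 -0.1690458 ] 87.8134182186167
```

Scoop stands upright and free. Going above the bar; the tool's yaw already suits it.

send_rows:
  steps:
    - [0.5, 0, 0, 0.04, 0]
    - [0.5, 0, -0.025, 0.06, 0]
    - [0.5, -0.001, -0.065, 0.06, 0]
    - [0.5, -0.001, -0.105, 0.06, 0]
    - [0.5, -0.002, -0.145, 0.06, 0]
  grip_force: 80

```text
time_s: 19.23
tcp_pos: [0.564, 0.1826, 0.1753]
eef_rot: [2.25, 2.191, 0.003]
contact_force: [1.5, -0.4, 0.0]
grip_width: 0.0428
grip_force: 0.0
```

send_rows:
  steps:
    - [0.5, 0, -0.04, 0, 0]
    - [0.5, -0.001, -0.08, 0, 0]
    - [0.5, -0.001, -0.12, 0, 0]
    - [0.5, -0.001, -0.16, 0, 0]
    - [0.5, -0.002, -0.2, 0, 0]

```text
time_s: 19.65
tcp_pos: [0.5615, -0.0183, 0.1745]
eef_rot: [2.252, 2.189, 0.001]
contact_force: [1.1, 0.9, 0.2]
grip_width: 0.0427
grip_force: 0.0
```

send_rows:
  steps:
    - [0.5, 0, -0.04, 0, 0]
    - [0.5, -0.001, -0.08, 0, 0]
    - [0.5, -0.001, -0.115, 0, 0]
    - [0.5, -0.001, -0.14, 0, 0]
    - [0.5, -0.001, -0.154, 0, 0]

```text
time_s: 20.07
tcp_pos: [0.5605, -0.1739, 0.1744]
eef_rot: [2.255, 2.185, -0.001]
contact_force: [0.7, 0.8, -0.4]
grip_width: 0.0429
grip_force: 0.0
```

send_rows:
  steps:
    - [0.5, 0, 0, 0, 0]
    - [0.5, 0, 0, 0, 0]
    - [0.5, 0, 0, 0, 0]

```text
time_s: 20.32
tcp_pos: [0.5607, -0.1689, 0.1738]
eef_rot: [-2.251, -2.191, -0.001]
contact_force: [-0.7, -0.2, 0.2]
grip_width: 0.0427
grip_force: 0.0
```

```bash
python3 - <<'E'
from h import *
c=grab('wrist');s=c['s'];print(s['time_s'],s['tcp_pos'],s['eef_rot'],s['qpos'])
P=cloud(c);Z=P[...,2];m=(c['depth']>0)&(Z>.113)&(Z<.126)&(np.hypot(P[...,0]-.561,P[...,1]+.17)<.06)
p=P[m];print(len(p));
if len(p):
    v,u=np.nonzero(m);print(u.min(),u.max(),v.min(),v.max(),p.mean(0),p.min(0),p.max(0));b=p[:,:2];e=np.linalg.svd(b-b.mean(0),full_matrices=0)[2][0];print(np.degrees(np.arctan2(e[1],e[0])))
hsv=cv2.cvtColor(c['frame'],cv2.COLOR_BGR2HSV)
j=(c['depth']>0)&(hsv[...,0]>17)&(hsv[...,0]<32)&(hsv[...,1]>120)&(Z>.025)&(Z<.085)&(np.hypot(P[...,0]-.563,P[...,1]+.086)<.042)
print('gold',j.sum(),cv2.connectedComponents(j.astype(np.uint8))[0]-1)
cv2.imwrite('pics/w10.png',c['frame'])
E
```

```text
20.3167 [ 0.56069677 -0.16891184  0.17376824] [-2.25063148e+00 -2.19057216e+00 -9.10308507e-04] [-4.40863939e-01  2.49078249e-01  1.54071452e+00  8.79269154e-04
  1.35243989e+00 -4.14009917e-01]
1942
306 324 148 256 [ 0.56202071 -0.16679515  0.11952739] [ 0.55464822 -0.20896349  0.11300788] [ 0.5693174  -0.12971209  0.12195997]
-91.94344919363589
gold 1663 40
```

send_rows:
  steps:
    - [0.5, 0.001, -0.001, -0.03, 0]
    - [0.5, 0.001, -0.001, -0.06, 0]
    - [0.5, 0.001, -0.001, -0.085, 0]
    - [0.5, 0.001, -0.001, -0.102, 0]
    - [0.5, 0.001, -0.001, -0.108, 0]

```text
time_s: 20.78
tcp_pos: [0.5592, -0.1683, 0.0621]
eef_rot: [-2.245, -2.188, 0.003]
contact_force: [-0.6, 1.1, -0.5]
grip_width: 0.0427
grip_force: 0.0
```

send_rows:
  steps:
    - [0.4, 0, 0, 0, 0]
    - [0.3, 0, 0, 0, 0]
    - [0.2, 0, 0, 0, 0]
    - [0.1, 0, 0, 0, 0]
    - [0.05, 0, 0, 0, 0]

```text
time_s: 21.2
tcp_pos: [0.5606, -0.1709, 0.0674]
eef_rot: [-2.25, -2.189, 0.002]
contact_force: [-5.7, 1.5, 2.0]
grip_width: 0.0143
grip_force: 78.2
```

send_rows:
  steps:
    - [0.05, 0, 0, 0, 0]
    - [0.05, 0, 0, 0, 0]
    - [0.05, 0, 0, 0, 0]
    - [0.05, 0, 0, 0, 0]

```text
time_s: 21.53
tcp_pos: [0.5606, -0.1709, 0.0674]
eef_rot: [-2.25, -2.189, 0.002]
contact_force: [-4.9, 1.9, 2.7]
grip_width: 0.0144
grip_force: 78.2
```

Bar held at 78 N. Turning +101° at a moderate pace.

send_rows:
  steps:
    - [0.05, 0, 0, 0, 2]
    - [0.05, 0, 0, 0, 6]
    - [0.05, 0, 0, 0, 11]
    - [0.05, 0, 0, 0, 16]
    - [0.05, 0, 0, 0, 21]

```text
time_s: 21.95
tcp_pos: [0.5607, -0.1708, 0.0674]
eef_rot: [-1.808, -2.566, 0.001]
contact_force: [-4.3, 2.1, 1.8]
grip_width: 0.0142
grip_force: 78.2
```

send_rows:
  steps:
    - [0.05, 0, 0, 0, 5]
    - [0.05, 0, 0, 0, 10]
    - [0.05, 0, 0, 0, 15]
    - [0.05, 0, 0, 0, 20]
    - [0.05, 0, 0, 0, 25]

```text
time_s: 22.37
tcp_pos: [0.5607, -0.1708, 0.0674]
eef_rot: [-1.21, -2.897, 0.0]
contact_force: [-5.2, 1.5, 2.1]
grip_width: 0.0141
grip_force: 78.3
```

send_rows:
  steps:
    - [0.05, 0, 0, 0, 5]
    - [0.05, 0, 0, 0, 10]
    - [0.05, 0, 0, 0, 15]
    - [0.05, 0, 0, 0, 20]
    - [0.05, 0, 0, 0, 25]

```text
time_s: 22.78
tcp_pos: [0.5608, -0.1707, 0.0674]
eef_rot: [-0.555, -3.09, -0.001]
contact_force: [-3.9, 2.1, 2.2]
grip_width: 0.0148
grip_force: 78.3
```

send_rows:
  steps:
    - [0.05, 0, 0, 0, 5]
    - [0.05, 0, 0, 0, 10]
    - [0.05, 0, 0, 0, 15]
    - [0.05, 0, 0, 0, 20]
    - [0.05, 0, 0, 0, 24]

```text
time_s: 23.2
tcp_pos: [0.5608, -0.1707, 0.0674]
eef_rot: [0.1, -3.138, -0.001]
contact_force: [-5.7, 2.2, 2.4]
grip_width: 0.0139
grip_force: 78.3
```

send_rows:
  steps:
    - [0.05, 0, 0, 0, 3]
    - [0.05, 0, 0, 0, 5]
    - [0.05, 0, 0, 0, 6]
    - [0.05, 0, 0, 0, 6]

```text
time_s: 23.53
tcp_pos: [0.5608, -0.1707, 0.0674]
eef_rot: [0.259, -3.129, -0.002]
contact_force: [-5.0, 1.9, 2.9]
grip_width: 0.0146
grip_force: 78.3
```

```bash
cat > q3.py <<'E'
from h import *
from scipy.optimize import least_squares
s=r.read_state();print(s['time_s'],s['tcp_pos'],s['qpos'].round(3),s['grip_force'],s['contact_force'],s['moment'])
R_=R.from_rotvec(s['eef_rot']).as_matrix();print('tool y yaw',np.degrees(np.arctan2(R_[1,1],R_[0,1])))
for n in('side','scene'):
    c=grab(n);P=cloud(c);Z=P[...,2];hsv=cv2.cvtColor(c['frame'],cv2.COLOR_BGR2HSV);h,sa=hsv[...,0],hsv[...,1]
    red=((h<8)|(h>172))&(sa>150)&(Z>.08)&(Z<.09)&(np.hypot(P[...,0]-.561,P[...,1]+.17)<.14)
    p=P[red][:,:2]
    if len(p)>10:
        f=least_squares(lambda x:np.hypot(*(p-x).T)-.0435,[.477,-.185],loss='soft_l1',f_scale=.002).x
        d=f-[.561,-.1705];print(n,len(p),'jar',f,'r',np.hypot(*d),'ang',np.degrees(np.arctan2(d[1],d[0]))%360)
    y=(h>20)&(h<33)&(sa>150)&(Z>.006)&(Z<.025)&(np.hypot(P[...,0]-.4005,P[...,1]+.198)<.03);q=P[y].mean(0) if y.any() else np.zeros(3);d=q[:2]-[.561,-.1705];print(n,'mark',y.sum(),q,'ang',np.degrees(np.arctan2(d[1],d[0]))%360)
E
python3 q3.py
```

```text
23.5333 [ 0.56080819 -0.17068286  0.06741357] [-0.443  0.367  1.626 -0.     1.151 -2.179] 78.29785466194153 [-5.01657865  1.89971042  2.944486  ] [0.29336852 0.86299826 0.04935695]
tool y yaw 99.45636466987274
side 225 jar [ 0.47579389 -0.18437623] r 0.08632862514743533 ang 189.2496936091192
side mark 105 [ 0.40055305 -0.19816039  0.01259595] ang 189.78141009275168
scene mark 0 [0. 0. 0.] ang 163.09484190136436
```

```bash
python3 - <<'E'
from h import *
c=grab('side');hsv=cv2.cvtColor(c['frame'],cv2.COLOR_BGR2HSV)
y=((hsv[...,0]>20)&(hsv[...,0]<33)&(hsv[...,1]>150));y[:280]=0;y[315:]=0;y[:,:300]=0;y[:,345:]=0
v,u=np.nonzero(y);V=hsv[...,2][y];print(len(u),np.percentile(V,[5,25,50,75,95]))
t=V>(V.max()*.8)
for k,n in((t,'bright'),(np.ones_like(t),'all')):
    q=np.array([ray(c,a,b,.014)[:2] for a,b in zip(u[k],v[k])]);r_=cv2.minAreaRect((q*1000).astype(np.float32));print(n,len(q),q.mean(0),r_)
    d=np.array(r_[0])/1000-[.5608,-.1707];print(np.degrees(np.arctan2(d[1],d[0]))%360,np.hypot(*d))
w=grab('wrist')
cv2.imwrite('pics/f10.png',np.hstack([cv2.resize(c['frame'][150:330,280:460],(400,400),interpolation=cv2.INTER_CUBIC),cv2.resize(w['frame'],(400,250))[:, :] if 0 else cv2.copyMakeBorder(cv2.resize(w['frame'],(400,250)),0,150,0,0,cv2.BORDER_CONSTANT)]))
E
```

```text
108 [110.1  177.75 209.   213.   214.  ]
bright 87 [ 0.4003967  -0.19770464] ((400.9645080566406, -198.054931640625), (37.598548889160156, 14.382737159729004), 7.456347465515137)
189.71175463214973 0.16215941776486173
all 108 [ 0.3995439  -0.19881747] ((400.31085205078125, -198.1598663330078), (42.31904983520508, 17.90189552307129), 6.923186779022217)
189.70934929412812 0.16282140789371913
```

View pics/f10.png

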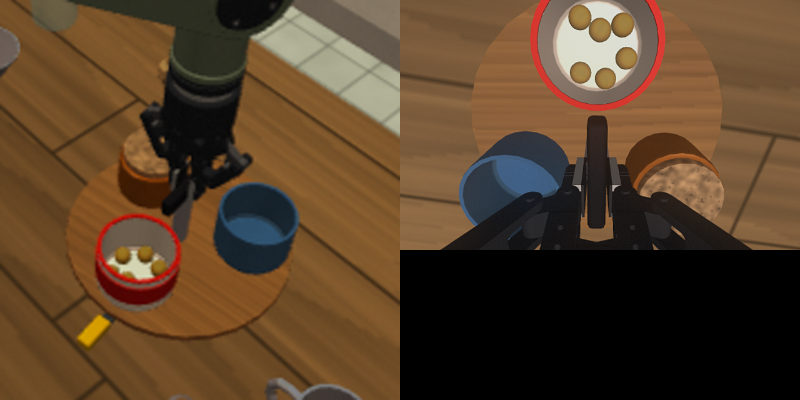

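The picture shows all six balls in the red-banded jar (wrist view, around 600,50), the bar between the pads, and the jar in line with the yellow mark (bar 189.5°, mark 189.7°). Handing in.

```bash
python3 -c "
from station import sign_off
print(sign_off())"
```

```text
the job is handed in; nothing more can be done
None
```

All six chocolates are in the red-banded jar, the empty scoop stands released and upright on the counter, and the jar faces the yellow mark (within about 0.3° by my measurement) with the bar still held; the job was handed in about 24 s into the 61 s limit.

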